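# Clear the wood offcuts into the waste pot and put its lid on

## Task

The carving slab needs clearing. Draw the waste pot's wooden lid all the way out from under the low shelf by the tab that sticks out and let go of it lying flat on the open desk; put the two wood offcuts from the slab into the pot, then pick the lid up and set it on the pot so that it sits level and fully home. Leave the pot standing on the desk, and leave the little hand stamp and the whetstone on the slab, and everything else where it is.

Things in the scene. Friction and masses are not known exactly. Their poses are not given: they have to be found in the camera images.
- lid: Loose wooden lid, 0.13 to 0.23 kg: disc 132 mm diameter, 6 mm thick (z 8 to 14 mm), with a round plug 104 mm diameter, 8 mm deep under it that drops inside the pot's rim. Origin: centre of the plug's underside; z up; -x points along its tab. At the start it lies on the desk, knob under the shelf, tab out towards the robot; it slides on the desk when pulled.
- lid_knob (a point): Middle of the lid's knob: a square wooden block 24 x 24 mm, sides along the lid's x and y, at the disc's centre, from 14 to 42 mm above the lid's origin (this point at 28 mm).
- lid_fin (a point): Middle of the upright fin on the lid's tab: 32 mm long along the lid's x, 8 mm thick in y, from 14 to 38 mm above the lid's origin. This point is at x = -82 mm, z = 26 mm in the lid's frame. The tab ends 100 mm from the lid's centre.
- shelf: Fixed low wooden shelf: board on two side panels, open at front and back. Origin on the desk under its centre; its front (-x side) faces the robot. 200 mm deep (front edge at x = -100 mm), 260 mm wide in y (236 mm clear between the panels), board from z 52 to 62 mm. Paper stack on it from about x = -30 mm backwards, top at 102 mm.
- pot: Loose open round waste pot of grey sheet metal, 0.6 kg, standing on the desk. Origin: centre of its underside, z up. Outside diameter 112 mm at the foot, 124 mm at the rim; rim at z = 85 mm; wall 4 mm (inside 116 mm at the rim), inner floor at 5 mm. With the lid home the lid's origin is 77 mm above the pot's origin.
- slab: Fixed dark wooden carving slab, 220 (x) x 190 (y) x 30 mm high, which stands either left of the pot or right of it. Origin: centre of its underside on the desk; top at z = 30 mm.
- offcut_block: Loose offcut of pale wood on the slab: plain block 50 (x) x 32 (y) x 26 (z) mm, 30 g. Origin: centre of its underside.
- offcut_notched: Loose offcut of pale wood on the slab: step-shaped piece 54 (x) x 28 (y) mm, 12 mm high, with a raised part 26 mm high from x = -27 to +3 mm; 25 g. Origin: centre of its underside.
- stamp: Bystander: small pale wooden hand stamp on the slab among the offcuts, 38 x 38 x 18 mm foot with a turned handle, 50 mm high. Origin: centre of its underside. Stays on the slab.
- whetstone: Bystander: grey sharpening stone lying on the slab among the offcuts, 62 x 26 x 18 mm. Origin: centre of its underside. Stays on the slab.
- cup_a: Bystander: white paint mug, 68 mm diameter, 55 mm high, handle at +y. Origin: centre of its underside.
- cup_b: Bystander: blue paint cup, 64 mm diameter, 50 mm high. Origin: centre of its underside.
- ink: Bystander: amber glass jar, 50 mm diameter, 80 mm high. Origin: centre of its underside.
- baren: Bystander: dark wooden rubbing pad for printing, a disc 110 mm diameter, 12 mm thick with a low bar handle on top (24 mm high in all), lying on the desk, far right. Not the lid. Origin: centre of its underside.
- brush: Bystander: brush lying on the paper stack on the shelf. Origin: middle of its underside.
- dish: Bystander: white saucer, 90 mm diameter, 20 mm high. Origin: centre of its underside.
Things that resemble listed ones, but are neither listed nor needed, are in the scene too. What is shaped like the offcut_notched but purple or yellow is not meant.

How it is judged:
On the way:
1. the lid lies flat on the open desk, its disc clear of the shelf, let go of (x of lid in the frame of shelf below -0.16 m and height (world z) of lid below 0.006 m and angle between lid's own z axis and vertical below 0.08 rad and linear speed of lid below 0.02 m/s and contact force between the fingers and lid below 0.1 N), for 0.2 s.
At the end, for the whole second after the job is handed in: Both offcuts lie inside the pot; the lid sits on its rim, within 10 mm of centred, its origin 73 to 80 mm above the pot's origin, tilted less than 0.05 rad to the pot and 0.06 rad to the vertical; the pot stands upright on the desk (tilt under 0.05 rad); all at rest (horizontal distance between each of offcut_block, offcut_notched and pot below 0.062 m and z of offcut_block in the frame of pot between -0.005 and 0.085 m and z of offcut_notched in the frame of pot between -0.005 and 0.085 m and horizontal distance between lid and pot below 0.01 m and z of lid in the frame of pot between 0.073 and 0.08 m and angle between the z axis of lid and the z axis of pot, either way round below 0.05 rad and angle between lid's own z axis and vertical below 0.06 rad and linear speed of each of lid, pot below 0.02 m/s and angle between pot's own z axis and vertical below 0.05 rad and height (world z) of pot below 0.006 m); the robot touches nothing.
It fails at once if the pot is tipped by more than 0.35 rad (angle between pot's own z axis and vertical above 0.35 rad).
It fails at once if a bystander (stamp, whetstone, mug, cup, jar, rubbing pad, brush, saucer) is moved by more than 30 mm (distance of any of stamp, whetstone, cup_a, cup_b, ink, baren, brush, dish from where it was at the start of the episode above 0.03 m).
It fails at once if the stamp, mug, cup or jar is knocked over (angle between any of stamp, cup_a, cup_b, ink's own z axis and vertical above 0.6 rad).
It also fails if it takes over 72 s, if anything falls off the work surface, if the arm or the gripper's body presses on something with over 40 N, if the wrist force passes 120 N, or if a joint passes its speed limit or range.

## Robot

A 6-joint arm with a two-finger parallel gripper is mounted at the origin on the work surface. World frame = base frame: x ahead of the robot, y to its left, z up, the work surface at z = 0. Lengths are in m, angles in rad, forces in N, time in s.
With the tool pointing down it reaches from about 0.375 to 0.9 m from the base axis. Payload 3.1 kg.
Tool frame: the origin (TCP) lies where the fingers leave the gripper's body, on its centre line; the fingertips stand 73 mm ahead of it and the grasp point (between the pads) lies 54 mm ahead of it; z points along the fingers, y is the line along which they close (so a half turn about z gives the same grasp; the last joint's range is limited). The gripper opens to 85 mm and grips with 20 to 120 N. Pads are 22 mm wide; open, the fingers measure 114 mm over their backs; the gripper's body (76 mm by 85 mm) begins 54 mm behind the grasp point. The pads swing forward as they close: fully open they stand 13 mm farther back than shut.
Start: joints at [1.153, 0.527, 1.433, -0, 1.181, -0.178], TCP at [0.148, 0.607, 0.304] pointing down, gripper open.
Joint ranges: [-3.08, 3.08], [-0.75, 2.2], [0.22, 2.44], [-1.43, 4.57], [0, 2.65], [-2.85, 2.85]. Speed limits (rad/s): [2.79, 2.79, 3.14, 3.14, 3.14, 3.14].

## Interface

Orientations are given as a unit quaternion [x, y, z, w].
In Python, from station import manip gives the robot as it stands.
- The arm moves only by the shell command python3 -m crank 'ROWS' [FORCE]. ROWS is JSON, a list of rows, each an object with "dp": the shift along the tool's x, y, z normalised to -1 to 1, where 1 is 50 cm, a list of three; "delta_rot": the turn, a rotation vector about the tool's x, y, z normalised to -1 to 1, where 1 is 2 pi rad, a list of three; "fingers": the opening, from -1 (shut) to 1 (fully open). A call has 1 to 12 rows; each row shifts and turns the commanded pose from where the row before left it, along the tool's axes as they then stand; what a row does not reach is not made up. A row lasts 1/12 s, in which the tool goes at most 41.7 mm and 7.16 degrees, less where a joint would pass 70% of its speed; a pose out of reach is approached as far as the arm can. A call with a number of a shift or a turn outside -1 to 1 is refused whole. A call with a gripper value outside its range is refused whole. The fingers move at their own pace and stop on an object; FORCE is the grip in N (left out, the last holds). Time passes only in rows, so rows that do not move let the fingers close. It gives the time, the measured TCP pose, the force, the opening and the grip force at its end, in the units of the state.
- manip.sense(): the state, without advancing time (a new reading comes with each control period).
- manip.snapshot(name): name is "scene" or "top" or "wrist"; returns (picture, depth): 480x640x3 uint8, red, green, blue; 480x640 float32, m along the optical axis (not along the pixel's ray), 0 where there is no reading.
- manip.camera_model(name): a dict with "fx", "fy", "cx", "cy" (pixels), "origin" and "attitude" of the camera in the world. Camera axes: x right, y up, looking along -z (the intrinsics and any distortion apply to the point x, -y, -z); pixel columns grow to the right and rows downward; lengths in m; the calibration is good to about 2 mm. A picture is of the moment at which its call begins: read the wrist's pose just before it. camera_model takes no time and is no camera call; for the wrist camera it gives the pose at the moment of the call.
- manip.sign_off(): hands the job in; it is judged then, once.
The state is a dict: "t": time; "q": joint angles; "qd": joint speeds; "tau": joint torques, N m; "tcp_pos": TCP position; "tool_rot": TCP orientation; "force": force on the tool from outside, world axes, zero at the start; "ft_torque": the same for the moment, N m; "finger_gap": opening from 0.0 (shut) to 1.0 (fully open); "gripper_force": force on a finger pad.
Only numpy, scipy, OpenCV 4.12 (cv2) and the standard library are available. Lean on these libraries where they do the work, as an engineer would, in place of code of your own. Each camera call takes 0.05 s, during which the arm holds its last target. There are 200 camera calls.

## Working session

There is one attempt and no reset: what is moved stays moved. The work goes in short steps, Python scripts to look and compute and a shell command to move; the robot and the scene stay as the last step left them, time stands still between calls to the robot, and variables do not carry over. Pictures are saved under pics/ and viewed, at most 10 in all, crops included, and the job is handed in when it is done.

```bash
ls; mkdir -p pics; cat > h.py <<'E'
import numpy as np, cv2, json
from scipy.spatial.transform import Rotation as R
from station import manip
def snap(name, fn):
    c=manip.camera_model(name); p,d=manip.snapshot(name)
    cv2.imwrite(f'pics/{fn}.png',cv2.cvtColor(p,cv2.COLOR_RGB2BGR)); np.savez(f'{fn}.npz',p=p,d=d,**{k:np.array(v) for k,v in c.items()})
    return p,d,c
def rot(c):
    a=np.array(c['attitude']); return a if a.shape==(3,3) else R.from_quat(a).as_matrix()
def cloud(c,d):
    v,u=np.mgrid[:480,:640]
    P=np.stack([(u-c['cx'])/c['fx']*d,-(v-c['cy'])/c['fy']*d,-d],-1)
    return P@rot(c).T+np.array(c['origin'])
def load(fn):
    z=np.load(f'{fn}.npz'); c={k:z[k] for k in z.files}
    return z['p'],z['d'],c
E
python3 - <<'E'
from h import *
print(manip.sense())
for n in('scene','top'):
    p,d,c=snap(n,n+'0'); print(c)
E
```

```text
pics
{'t': 0.0, 'q': array([ 1.15252084e+00,  5.28479478e-01,  1.43388861e+00,  2.42893961e-06,
        1.18140933e+00, -1.78463172e-01]), 'qd': array([-0.00106153, -0.00043006,  0.0004436 , -0.0008287 , -0.00021563,
        0.00069693]), 'tau': array([-1.04082086e-03, -4.42370653e+01, -1.78023756e+01, -2.68462863e-04,
        8.60236818e-03, -7.76469182e-07]), 'tcp_pos': array([0.14816929, 0.60661055, 0.30292963]), 'tool_rot': array([ 1.19619427e-01,  9.92819218e-01, -1.04378522e-03, -3.22191570e-04]), 'force': array([ 0.1835509 , -0.32696982, -0.24096693]), 'ft_torque': array([0.04703027, 0.01849453, 0.02556751]), 'gripper_force': 0.0, 'finger_gap': 0.9996587083174673}
{'fx': 450.46967518965283, 'fy': 450.46967518965283, 'cx': 314.1646125697728, 'cy': 249.07693957097382, 'origin': array([1.14169108, 0.15287919, 1.11009109]), 'attitude': array([0.15900902, 0.21303148, 0.77987213, 0.56668614])}
{'fx': 525.5080341528809, 'fy': 525.5080341528809, 'cx': 315.3789306703681, 'cy': 226.47192592380352, 'origin': array([ 0.30820244, -0.01915821,  1.31877343]), 'attitude': array([ 0.07444058, -0.07500193, -0.69678618,  0.70945213])}
```

View pics/top0.png

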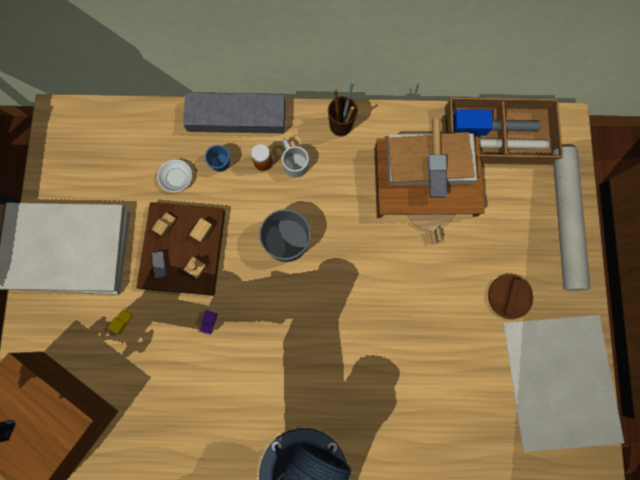

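View pics/scene0.png

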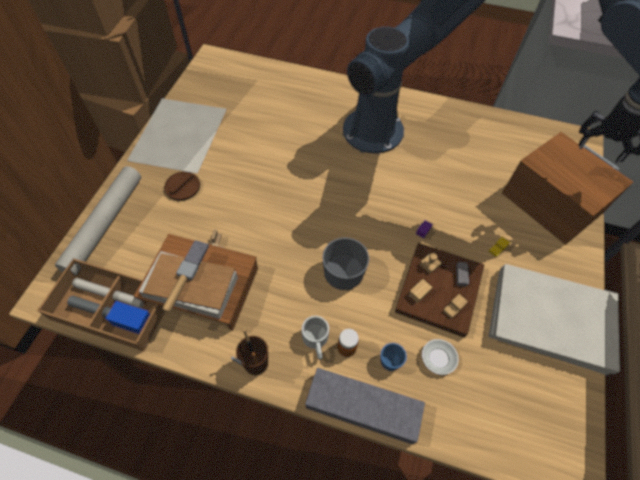

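Top view: slab at (182,248) with four things: (163,224), (201,230), (195,266) pale and the grey whetstone at (159,264). The pot is at (285,235), the shelf at (430,175), and the lid's tab at (437,235). The purple (208,321) and yellow (120,321) pieces are decoys. I'll enlarge the slab and the tab to tell the three pale pieces apart.

```bash
python3 - <<'E'
from h import *
p,d,c=load('top0'); P=cloud(c,d)
a=cv2.resize(p[198:300,135:232],None,fx=5,fy=5,interpolation=cv2.INTER_CUBIC)
b=cv2.resize(p[200:260,400:470],None,fx=4,fy=4,interpolation=cv2.INTER_CUBIC)
o=np.zeros((510,485+280,3),np.uint8); o[:510,:485]=a; o[:240,485:]=b
z=P[198:300,135:232,2]; zz=cv2.applyColorMap(np.clip((z-.02)/.07*255,0,255).astype(np.uint8),cv2.COLORMAP_JET)
o[245:245+255,485:485+242]=cv2.resize(zz,(242,255),interpolation=cv2.INTER_NEAREST)
cv2.imwrite('pics/crop1.png',o[...,::-1])
# heights
for u,v in [(100,350),(350,300),(150,285),(180,250)]: print(u,v,P[v,u].round(4))
# pot rim fit
m=(abs(P[...,2]-.085)<.006); m[:, :255]=0; m[:,316:]=0; m[:205]=0; m[266:]=0
q=P[m]; (cx,cy),r=cv2.minEnclosingCircle(q[:,:2].astype(np.float32)); print('pot',cx,cy,r,len(q),q[:,:2].mean(0))
# slab objects
m=(P[...,2]>.042); m[:, :135]=0; m[:,228:]=0; m[:198]=0; m[298:]=0
n,L,S,C=cv2.connectedComponentsWithStats(m.astype(np.uint8))
for i in range(1,n):
    if S[i,4]>15:
        q=P[L==i]; rr=cv2.minAreaRect((q[:,:2]*1000).astype(np.float32)); print(S[i,:5],C[i].round(),'rect',np.round(rr[0],1),np.round(rr[1],1),round(rr[2],1),'zmax',q[:,2].max().round(4),np.median(q[:,2]).round(4))
# shelf
m=(abs(P[...,2]-.062)<.006); m[:, :370]=0; m[:,490:]=0; m[:130]=0; m[225:]=0
q=P[m]; print('shelf',[np.round(x,1) for x in cv2.minAreaRect((q[:,:2]*1000).astype(np.float32))])
m=(P[...,2]>.010)&(P[...,2]<.05); m[:, :400]=0; m[:,470:]=0; m[:218]=0; m[250:]=0
q=P[m]; print('tab',q.mean(0)); m&=P[...,2]>.025; q=P[m]; print('fin',len(q),q.mean(0),[np.round(x,1) for x in cv2.minAreaRect((q[:,:2]*1000).astype(np.float32))])
E
```

```text
100 350 [0.2738 0.5014 0.0028]
350 300 [ 4.059e-01 -1.073e-01 -1.000e-04]
150 285 [0.4316 0.3852 0.0274]
180 250 [0.5185 0.316  0.035 ]
pot 0.5546321868896484 0.05579262971878052 0.062257107347249985 286 [0.55626378 0.05593637]
[190 218  23  24 290] [201. 230.] rect [454.7 122.4] [404.1  53.4] 51.5 zmax 1.3188 0.0544
[152 220  18  16 168] [161. 227.] rect [453.9 173.2] [481.2  37.6] 57.3 zmax 1.3188 0.0545
[152 251  14  27 276] [159. 264.] rect [387.8 191.4] [445.9  61.9] 61.4 zmax 1.3188 0.0466
[184 257  22  21 245] [194. 267.] rect [391.5 139.7] [357.7  37.2] 58.1 zmax 1.3188 0.0485
shelf [array([ 725.8, -312.3]), array([220.1, 284.1]), np.float64(1.8)]
tab [ 0.59360209 -0.31430952  0.01640371]
fin 54 [ 0.5703265  -0.32301248  0.03549815] [array([ 570.6, -323. ]), array([31.4,  8.2]), np.float64(4.7)]
```

View pics/crop1.png

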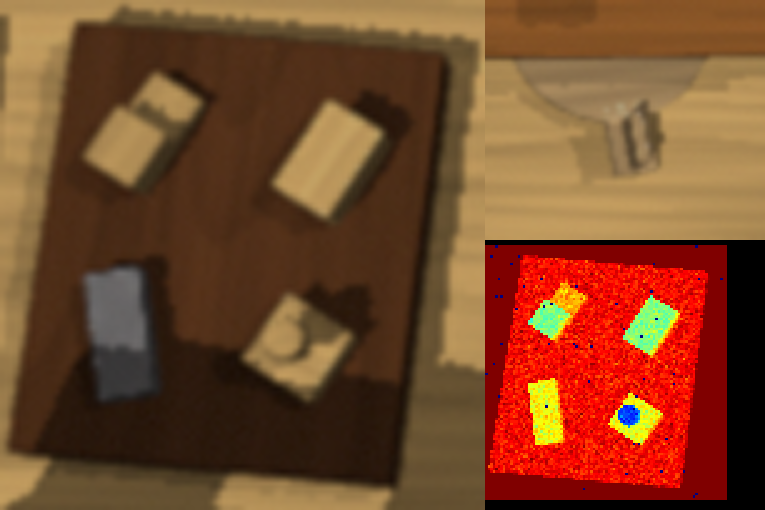

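The crop settles which piece is which. (163,224) has a step, so it is offcut_notched. (201,230) is a plain block, so it is offcut_block. (195,266) has a round handle and is the stamp. The tab with its fin comes out of the shelf at (437,235). Next I'll get clean rectangles and write a move calculator.

```bash
cat >> h.py <<'E'
def rect(P,m):
    q=P[m]; q=q[np.linalg.norm(q-np.median(q,0),axis=1)<.25]
    (x,y),(w,h),a=cv2.minAreaRect((q[:,:2]*1000).astype(np.float32))
    if w<h: w,h,a=h,w,a+90
    return np.round([x,y,w,h,a%180],1), np.median(q[:,2]).round(4), len(q)
def to(x,y,z,yaw=None):
    """yaw = world angle (deg) of the tool y axis, mod 180"""
    s=manip.sense(); M=R.from_quat(s['tool_rot']).as_matrix()
    yw=np.degrees(np.arctan2(M[1,1],M[0,1])); dy=0
    if yaw is not None:
        dy=(yaw-yw+90)%180-90
    M2=R.from_euler('z',dy,degrees=True).as_matrix()@M
    D=np.array([x,y,z])-s['tcp_pos']
    tilt=np.degrees(np.arccos(min(1,-M[2,2])))
    print('t %.1f'%s['t'],'tcp',s['tcp_pos'].round(4),'yaw %.1f tilt %.2f'%(yw,tilt),'q',s['q'].round(2),'| rz(tool) %.4f then dp'%(-dy/360),(M2.T@D/.5).round(4),'(world d mm',(D*1000).round(1),')')
E
python3 - <<'E'
from h import *
p,d,c=load('top0'); P=cloud(c,d); ok=d>.3
def reg(u0,u1,v0,v1,z0,z1):
    m=ok&(P[...,2]>z0)&(P[...,2]<z1); k=np.zeros_like(m); k[v0:v1,u0:u1]=1; return m&k
print('slab',rect(P,reg(130,232,195,300,.022,.038)))
for n,a in dict(block=(186,216,214,246),notch=(148,180,208,240),whet=(148,174,246,284),stamp=(180,212,252,284)).items():
    print(n,rect(P,reg(*a,.040,.07)))
print('notch hi',rect(P,reg(148,180,208,240,.049,.07)))
print('shelf',rect(P,reg(370,492,125,225,.056,.068)))
print('brush/paper top',rect(P,reg(425,450,110,200,.107,.15)),P[reg(425,450,110,205,.107,.15)].min(0),P[reg(370,490,110,205,.09,.15)].min(0))
s=manip.sense(); w=manip.camera_model('wrist'); M=R.from_quat(s['tool_rot']).as_matrix()
print('cam in tool',M.T@(w['origin']-s['tcp_pos']), 'look', M.T@rot(w)@[0,0,-1])
to(.566,-.3235,.30,94.7)
E
```

```text
slab (array([527. , 317.9, 220.5, 191.6, 175.9]), np.float64(0.029), 5508)
block (array([561.4, 253.1,  60.2,  50.6,  63. ]), np.float64(0.0544), 291)
notch (array([582.1, 358.5,  53.3,  31. , 148. ]), np.float64(0.0531), 222)
whet (array([481.1, 362.9,  63.2,  28. ,  11.1]), np.float64(0.0464), 289)
stamp (array([475.5, 274.8,  39.4,  37.2,  58.1]), np.float64(0.0473), 189)
notch hi (array([572.2, 365.1,  29.9,  29.7,  58.9]), np.float64(0.055), 140)
shelf (array([ 733. , -317.4,  294.8,  234.2,   91.8]), np.float64(0.0611), 3743)
brush/paper top (array([ 741.7, -312.4,  200.5,   55.1,  171.9]), np.float64(0.119), 1062) [ 0.64345258 -0.33840392  0.10724516] [ 0.64345258 -0.40710166  0.09008199]
cam in tool [ 0.07428801  0.00087849 -0.06995185] look [-0.2906555  -0.00138376  0.95682677]
t 0.1 tcp [0.1482 0.6066 0.303 ] yaw 76.3 tilt 0.11 q [ 1.15  0.53  1.43 -0.    1.18 -0.18] | rz(tool) -0.0512 then dp [-0.6804 -1.9225  0.0096] (world d mm [ 417.8 -930.1   -3. ] )
```

```bash
python3 -m crank '[{"dp":[0,0,0],"delta_rot":[0,0,-0.0171],"fingers":1},{"dp":[0,0,0],"delta_rot":[0,0,-0.0171],"fingers":1},{"dp":[0,0,0],"delta_rot":[0,0,-0.0170],"fingers":1},{"dp":[-0.05,-0.062,0],"delta_rot":[0,0,0],"fingers":1},{"dp":[-0.05,-0.062,0],"delta_rot":[0,0,0],"fingers":1},{"dp":[-0.05,-0.062,0],"delta_rot":[0,0,0],"fingers":1},{"dp":[-0.05,-0.062,0],"delta_rot":[0,0,0],"fingers":1},{"dp":[-0.05,-0.062,0],"delta_rot":[0,0,0],"fingers":1},{"dp":[-0.05,-0.062,0],"delta_rot":[0,0,0],"fingers":1},{"dp":[-0.05,-0.062,0],"delta_rot":[0,0,0],"fingers":1},{"dp":[-0.05,-0.062,0],"delta_rot":[0,0,0],"fingers":1},{"dp":[-0.05,-0.062,0],"delta_rot":[0,0,0],"fingers":1}]'
python3 -m crank '[{"dp":[-0.0128,-0.0757,0],"delta_rot":[0,0,0],"fingers":1},{"dp":[-0.0128,-0.0757,0],"delta_rot":[0,0,0],"fingers":1},{"dp":[-0.0128,-0.0757,0],"delta_rot":[0,0,0],"fingers":1},{"dp":[-0.0128,-0.0757,0],"delta_rot":[0,0,0],"fingers":1},{"dp":[-0.0128,-0.0757,0],"delta_rot":[0,0,0],"fingers":1},{"dp":[-0.0128,-0.0757,0],"delta_rot":[0,0,0],"fingers":1},{"dp":[-0.0128,-0.0757,0],"delta_rot":[0,0,0],"fingers":1},{"dp":[-0.0128,-0.0757,0],"delta_rot":[0,0,0],"fingers":1},{"dp":[-0.0128,-0.0757,0],"delta_rot":[0,0,0],"fingers":1},{"dp":[-0.0128,-0.0757,0],"delta_rot":[0,0,0],"fingers":1},{"dp":[-0.0128,-0.0757,0],"delta_rot":[0,0,0],"fingers":1},{"dp":[-0.0128,-0.0757,0],"delta_rot":[0,0,0],"fingers":1}]'
python3 -c "
from h import *
to(.566,-.3235,.30,94.7)"
```

```text
t: 1.1
tcp_pos: [0.3963, 0.3457, 0.3037]
tool_rot: [-0.041, 0.999, -0.0, -0.0]
force: [0.8, 0.0, 0.3]
finger_gap: 0.998
gripper_force: 0.0
t: 2.1
tcp_pos: [0.509, -0.1008, 0.3036]
tool_rot: [-0.041, 0.999, 0.0, -0.0]
force: [0.9, 0.7, 0.4]
finger_gap: 0.999
gripper_force: 0.0
t 2.1 tcp [ 0.509  -0.1008  0.3036] yaw 94.7 tilt 0.05 q [-0.41  0.39  1.7   0.    1.06 -2.06] | rz(tool) -0.0001 then dp [-0.0771 -0.4532  0.007 ] (world d mm [  57.  -222.7   -3.6] )
```

```bash
python3 -m crank '[{"dp":[-0.0128,-0.0757,0.027],"delta_rot":[0,0,0],"fingers":1},{"dp":[-0.0128,-0.0757,0.027],"delta_rot":[0,0,0],"fingers":1},{"dp":[-0.0128,-0.0757,0.027],"delta_rot":[0,0,0],"fingers":1},{"dp":[-0.0128,-0.0757,0.027],"delta_rot":[0,0,0],"fingers":1},{"dp":[-0.0128,-0.0757,0.027],"delta_rot":[0,0,0],"fingers":1},{"dp":[-0.0128,-0.0757,0.027],"delta_rot":[0,0,0],"fingers":1},{"dp":[0,0,0],"delta_rot":[0,0,0],"fingers":1},{"dp":[0,0,0],"delta_rot":[0,0,0],"fingers":1}]'
python3 - <<'E'
from h import *
p,d,c=snap('wrist','w1'); P=cloud(c,d); ok=d>.1
m=ok&(P[...,2]>.024)&(P[...,2]<.045)&(P[...,0]<.61)&(P[...,0]>.52)&(abs(P[...,1]+.32)<.05)
print('fin',rect(P,m))
m=ok&(P[...,2]>.056)&(P[...,2]<.07)&(P[...,0]<.72); q=P[m]; 
for y in (-.40,-.36,-.32,-.28,-.24):
    k=q[abs(q[:,1]-y)<.01]; print(y, np.percentile(k[:,0],1).round(4) if len(k) else None)
m=ok&(P[...,2]>.009)&(P[...,2]<.02)&(P[...,0]<.70)&(abs(P[...,1]+.32)<.1); print('disc',rect(P,m))
to(.566,-.3235,.21,94.7)
E
```

```text
t: 2.77
tcp_pos: [0.5654, -0.324, 0.2208]
tool_rot: [-0.039, 0.999, 0.001, -0.001]
force: [0.1, 0.9, 0.4]
finger_gap: 1.002
gripper_force: 0.0
fin (array([ 570.3, -323.6,   32. ,    8. ,    8.6]), np.float64(0.0378), 547)
-0.4 0.6193
-0.36 0.6183
-0.32 0.6171
-0.28 0.616
-0.24 0.6153
disc (array([ 594.9, -313.2,  126.9,   87.6,   91.6]), np.float64(0.0138), 8455)
t 2.8 tcp [ 0.5653 -0.3222  0.2217] yaw 94.6 tilt 0.18 q [-0.69  0.66  1.44  0.    1.05 -2.34] | rz(tool) -0.0003 then dp [-0.0012 -0.0027  0.0233] (world d mm [  0.7  -1.3 -11.7] )
```

View pics/w1.png

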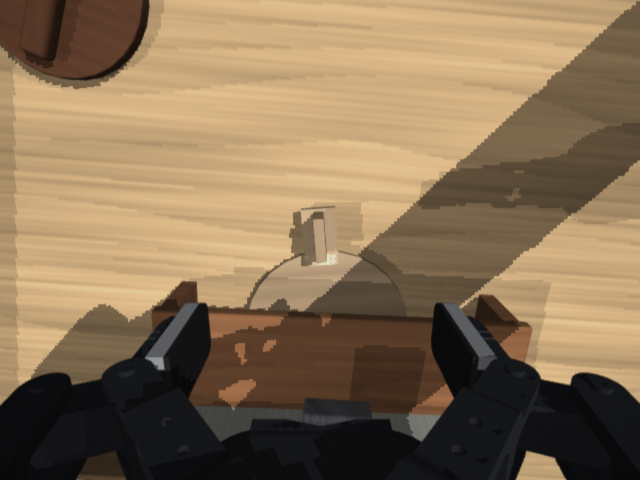

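The wrist view shows the fin at (318,237), with the disc running under the shelf's front edge. The rubbing pad is at the far upper left (70,30). Measured fin: (0.5703, -0.3236), yaw 8.6°. I'll turn 4°, go down and close.

```bash
python3 -m crank '[{"dp":[-0.0012,-0.002,0.04],"delta_rot":[0,0,-0.0111],"fingers":0.2},{"dp":[0,-0.0015,0.065],"delta_rot":[0,0,0],"fingers":0.2},{"dp":[0,0,0.065],"delta_rot":[0,0,0],"fingers":0.2},{"dp":[0,0,0.055],"delta_rot":[0,0,0],"fingers":0.2},{"dp":[0,0,0.025],"delta_rot":[0,0,0],"fingers":0.2},{"dp":[0,0,0.011],"delta_rot":[0,0,0],"fingers":0},{"dp":[0,0,0],"delta_rot":[0,0,0],"fingers":0}]' 50
python3 -c "
from h import *
to(.566,-.3242,.091,98.6); print(manip.sense()['force'])"
```

```text
t: 3.4
tcp_pos: [0.5667, -0.3225, 0.0921]
tool_rot: [-0.076, 0.997, 0.001, -0.001]
force: [0.1, 0.1, 0.1]
finger_gap: 0.497
gripper_force: 0.0
t 3.4 tcp [ 0.5667 -0.3225  0.0921] yaw 98.8 tilt 0.10 q [-0.69  0.84  1.49  0.    0.82 -2.41] | rz(tool) 0.0004 then dp [ 0.0019 -0.0031  0.0022] (world d mm [-0.7 -1.7 -1.1] )
[0.131849   0.11850063 0.09386489]
```

```bash
python3 -m crank '[{"dp":[0,-0.0015,0],"delta_rot":[0,0,0],"fingers":-1},{"dp":[0,-0.0015,0],"delta_rot":[0,0,0],"fingers":-1},{"dp":[0,0,0],"delta_rot":[0,0,0],"fingers":-1},{"dp":[0,0,0],"delta_rot":[0,0,0],"fingers":-1},{"dp":[0,0,0],"delta_rot":[0,0,0],"fingers":-1},{"dp":[0,0,0],"delta_rot":[0,0,0],"fingers":-1},{"dp":[0,0,0],"delta_rot":[0,0,0],"fingers":-1}]' 50
python3 -m crank '[{"dp":[0.01,0.0015,0],"delta_rot":[0,0,0],"fingers":-1},{"dp":[0.025,0.004,0],"delta_rot":[0,0,0],"fingers":-1},{"dp":[0.031,0.0048,0],"delta_rot":[0,0,0],"fingers":-1},{"dp":[0.031,0.0048,0],"delta_rot":[0,0,0],"fingers":-1},{"dp":[0.031,0.0048,0],"delta_rot":[0,0,0],"fingers":-1},{"dp":[0.031,0.0048,0],"delta_rot":[0,0,0],"fingers":-1},{"dp":[0.031,0.0048,0],"delta_rot":[0,0,0],"fingers":-1},{"dp":[0.031,0.0048,0],"delta_rot":[0,0,0],"fingers":-1},{"dp":[0.02,0.003,0],"delta_rot":[0,0,0],"fingers":-1},{"dp":[0.01,0.0015,0],"delta_rot":[0,0,0],"fingers":-1},{"dp":[0,0,0],"delta_rot":[0,0,0],"fingers":-1}]'
python3 -c "
from h import *
to(.566,-.3242,.091,98.6)"
```

```text
t: 3.98
tcp_pos: [0.5679, -0.326, 0.0944]
tool_rot: [-0.076, 0.997, -0.001, 0.001]
force: [-0.5, 0.2, 6.8]
finger_gap: 0.075
gripper_force: 53.8
t: 4.9
tcp_pos: [0.4406, -0.327, 0.0943]
tool_rot: [-0.075, 0.997, -0.002, 0.002]
force: [-0.9, -0.9, 9.0]
finger_gap: 0.081
gripper_force: 54.2
t 4.9 tcp [ 0.4406 -0.327   0.0943] yaw 98.6 tilt 0.36 q [-0.84  0.75  1.77  0.    0.61 -2.56] | rz(tool) -0.0001 then dp [-0.2487 -0.032   0.0076] (world d mm [125.4   2.8  -3.3] )
```

```bash
python3 -m crank '[{"dp":[0,0,0],"delta_rot":[0,0,0],"fingers":1},{"dp":[0,0,0],"delta_rot":[0,0,0],"fingers":1},{"dp":[0,0,0],"delta_rot":[0,0,0],"fingers":1},{"dp":[0,0,0],"delta_rot":[0,0,0],"fingers":1},{"dp":[0,0,0],"delta_rot":[0,0,0],"fingers":1},{"dp":[0,0,-0.04],"delta_rot":[0,0,0],"fingers":1},{"dp":[0,0,-0.07],"delta_rot":[0,0,0.0187],"fingers":1},{"dp":[0,0,-0.07],"delta_rot":[0,0,0.0187],"fingers":1},{"dp":[0,0,-0.07],"delta_rot":[0,0,0.0187],"fingers":1},{"dp":[0,0,-0.07],"delta_rot":[0,0,0.0187],"fingers":1},{"dp":[0,0,-0.06],"delta_rot":[0,0,0.0187],"fingers":1},{"dp":[0,0,0],"delta_rot":[0,0,0.0187],"fingers":1}]'
python3 -m crank '[{"dp":[0.0305,0.0724,0],"delta_rot":[0,0,0],"fingers":1},{"dp":[0.0305,0.0724,0],"delta_rot":[0,0,0],"fingers":1},{"dp":[0.0305,0.0724,0],"delta_rot":[0,0,0],"fingers":1},{"dp":[0.0305,0.0724,0],"delta_rot":[0,0,0],"fingers":1},{"dp":[0.0305,0.0724,0],"delta_rot":[0,0,0],"fingers":1},{"dp":[0.0305,0.0724,0],"delta_rot":[0,0,0],"fingers":1},{"dp":[0.0305,0.0724,0],"delta_rot":[0,0,0],"fingers":1},{"dp":[0.0305,0.0724,0],"delta_rot":[0,0,0],"fingers":1},{"dp":[0.0305,0.0724,0],"delta_rot":[0,0,0],"fingers":1},{"dp":[0.0305,0.0724,0],"delta_rot":[0,0,0],"fingers":1},{"dp":[0.0305,0.0724,0],"delta_rot":[0,0,0],"fingers":1},{"dp":[0.0305,0.0724,0],"delta_rot":[0,0,0],"fingers":1}]'
python3 -m crank '[{"dp":[0.0305,0.0724,0],"delta_rot":[0,0,0],"fingers":1},{"dp":[0.0305,0.0724,0],"delta_rot":[0,0,0],"fingers":1},{"dp":[0.0305,0.0724,0],"delta_rot":[0,0,0],"fingers":1},{"dp":[0.0305,0.0724,0],"delta_rot":[0,0,0],"fingers":1},{"dp":[0,0,0],"delta_rot":[0,0,0],"fingers":1},{"dp":[0,0,0],"delta_rot":[0,0,0],"fingers":1}]'
python3 - <<'E'
from h import *
p,d,c=snap('wrist','w2'); P=cloud(c,d); ok=d>.1
m=ok&(P[...,2]>.040)&(P[...,2]<.07)&(abs(P[...,0]-.52)<.12)&(abs(P[...,1]-.31)<.1)
n,L,S,C=cv2.connectedComponentsWithStats(m.astype(np.uint8))
for i in range(1,n):
    if S[i,4]>60: print(C[i].round(),rect(P,L==i),'hi',rect(P,(L==i)&(P[...,2]>.05))if ((L==i)&(P[...,2]>.05)).sum()>30 else '')
p,d,c=snap('top','top1'); P=cloud(c,d); ok=d>.3
m=ok&(P[...,2]>.030)&(P[...,2]<.05)&(abs(P[...,0]-.525)<.04)&(abs(P[...,1]+.315)<.04); print('knob',rect(P,m))
m=ok&(P[...,2]>.009)&(P[...,2]<.05)&(abs(P[...,0]-.525)<.10)&(abs(P[...,1]+.315)<.1); q=(P[m][:,:2]*1000).astype(np.float32); print('lid',cv2.minEnclosingCircle(q))
m=ok&(P[...,2]>.027)&(P[...,2]<.05)&(abs(P[...,0]-.445)<.03)&(abs(P[...,1]+.32)<.04); print('fin',rect(P,m))
to(.58,.36,.21,58)
E
```

```text
t: 5.9
tcp_pos: [0.4422, -0.3271, 0.2886]
tool_rot: [0.276, 0.961, -0.003, 0.005]
force: [1.1, -0.7, 0.3]
finger_gap: 0.999
gripper_force: 0.0
t: 6.9
tcp_pos: [0.5122, 0.1428, 0.2821]
tool_rot: [0.273, 0.962, -0.0, -0.0]
force: [0.9, 0.2, 0.3]
finger_gap: 1.001
gripper_force: 0.0
t: 7.4
tcp_pos: [0.5362, 0.2979, 0.2816]
tool_rot: [0.271, 0.963, -0.0, -0.0]
force: [-0.2, -0.3, -1.4]
finger_gap: 0.999
gripper_force: 0.0
[356. 112.] (array([481.8, 364.1,  62.1,  26.1,  11. ]), np.float64(0.0478), 2922) hi 
[260. 165.] (array([476. , 276.5,  38.4,  37.4,  58.4]), np.float64(0.0479), 1662) hi 
[414. 221.] (array([583. , 359.8,  54.1,  28.8, 149. ]), np.float64(0.055), 2274) hi (array([572.9, 365.9,  30.6,  28.8, 149.4]), np.float64(0.0558), 1386)
[308. 266.] (array([568.4, 265.8,  50.7,  32.1, 150.1]), np.float64(0.0558), 2312) hi (array([568.4, 265.8,  50.7,  32. , 150.2]), np.float64(0.0559), 2183)
knob (array([ 524.2, -313.9,   24.5,   24.5,   13.1]), np.float64(0.0409), 106)
lid ((507.3394470214844, -316.02056884765625), 82.59476470947266)
fin (array([ 443.4, -326.5,   29.8,    9.6,    6.8]), np.float64(0.0365), 54)
t 7.5 tcp [0.5361 0.2954 0.2817] yaw 58.3 tilt 0.13 q [ 0.32  0.54  1.49 -0.    1.12 -0.7 ] | rz(tool) 0.0009 then dp [-0.0061  0.1564  0.1431] (world d mm [ 43.9  64.6 -71.7] )
```

View pics/w2.png

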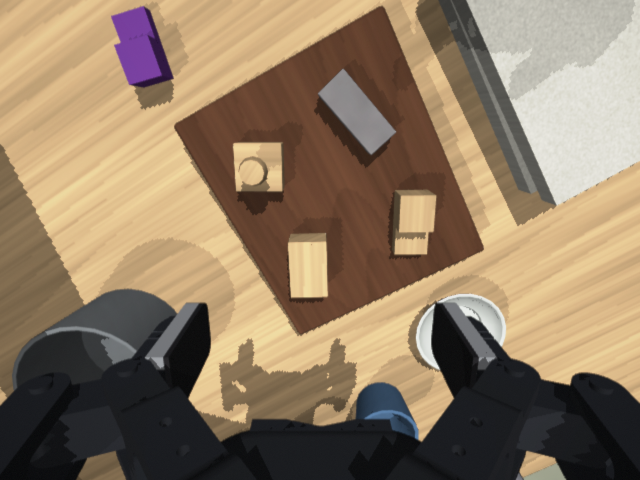

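The slab view agrees: stamp (258,167), whetstone (356,112), notched (414,221) with its step, block (308,266). The lid lies flat and free at (0.524, -0.314). I'll take the block first, moving to above it.

```bash
python3 -c "
from h import *
to(.5684,.2658,.110,60.1)"
```

```text
t 7.5 tcp [0.5361 0.2954 0.2817] yaw 58.3 tilt 0.13 q [ 0.32  0.54  1.49 -0.    1.12 -0.7 ] | rz(tool) -0.0049 then dp [-0.0858 -0.0184  0.3434] (world d mm [  32.3  -29.6 -171.7] )
```

```bash
python3 -m crank '[{"dp":[0,0,0],"delta_rot":[0,0,-0.0049],"fingers":0.3},{"dp":[-0.04,-0.009,0.05],"delta_rot":[0,0,0],"fingers":0.3},{"dp":[-0.04,-0.009,0.05],"delta_rot":[0,0,0],"fingers":0.3},{"dp":[-0.006,0,0.07],"delta_rot":[0,0,0],"fingers":0.3},{"dp":[0,0,0.07],"delta_rot":[0,0,0],"fingers":0.3},{"dp":[0,0,0.06],"delta_rot":[0,0,0],"fingers":0.3},{"dp":[0,0,0.03],"delta_rot":[0,0,0],"fingers":0.3},{"dp":[0,0,0.013],"delta_rot":[0,0,0],"fingers":0.3},{"dp":[0,0,0],"delta_rot":[0,0,0],"fingers":0.3}]'
python3 -c "
from h import *
to(.5684,.2658,.110,60.1)"
```

```text
t: 8.25
tcp_pos: [0.5688, 0.2647, 0.1092]
tool_rot: [0.259, 0.966, -0.001, -0.002]
force: [0.5, -0.1, 0.4]
finger_gap: 0.648
gripper_force: 0.0
t 8.2 tcp [0.5688 0.2647 0.1092] yaw 59.9 tilt 0.25 q [ 0.26  0.79  1.55 -0.    0.8  -0.79] | rz(tool) -0.0005 then dp [ 0.0017  0.0016 -0.0015] (world d mm [-0.4  1.1  0.8] )
```

```bash
python3 -m crank '[{"dp":[0,0,0],"delta_rot":[0,0,0],"fingers":-1},{"dp":[0,0,0],"delta_rot":[0,0,0],"fingers":-1},{"dp":[0,0,0],"delta_rot":[0,0,0],"fingers":-1},{"dp":[0,0,0],"delta_rot":[0,0,0],"fingers":-1},{"dp":[0,0,0],"delta_rot":[0,0,0],"fingers":-1},{"dp":[0,0,-0.04],"delta_rot":[0,0,0],"fingers":-1},{"dp":[0,0,-0.06],"delta_rot":[0,0,0],"fingers":-1},{"dp":[0,0,-0.06],"delta_rot":[0,0,0],"fingers":-1},{"dp":[0,0,-0.06],"delta_rot":[0,0,0],"fingers":-1},{"dp":[0,0,-0.04],"delta_rot":[0,0,0],"fingers":-1}]' 35
python3 -m crank '[{"dp":[-0.031,-0.0652,0],"delta_rot":[0,0,0],"fingers":-1},{"dp":[-0.031,-0.0652,0],"delta_rot":[0,0,0],"fingers":-1},{"dp":[-0.031,-0.0652,0],"delta_rot":[0,0,0],"fingers":-1},{"dp":[-0.031,-0.0652,0],"delta_rot":[0,0,0],"fingers":-1},{"dp":[-0.031,-0.0652,0],"delta_rot":[0,0,0],"fingers":-1},{"dp":[-0.031,-0.0652,0],"delta_rot":[0,0,0],"fingers":-1},{"dp":[0,0,0],"delta_rot":[0,0,0],"fingers":-1},{"dp":[0,0,0],"delta_rot":[0,0,0],"fingers":-1}]'
python3 -c "
from h import *
to(.551,.049,.108,60.1)"
```

```text
t: 9.08
tcp_pos: [0.5702, 0.2671, 0.2442]
tool_rot: [0.258, 0.966, 0.001, 0.002]
force: [0.5, -0.5, -0.3]
finger_gap: 0.368
gripper_force: 34.9
t: 9.75
tcp_pos: [0.5525, 0.049, 0.2412]
tool_rot: [0.26, 0.966, 0.0, 0.0]
force: [0.4, -0.1, 0.4]
finger_gap: 0.365
gripper_force: 35.0
t 9.8 tcp [0.5525 0.049  0.2412] yaw 59.8 tilt 0.02 q [-0.11  0.52  1.67  0.    0.95 -1.16] | rz(tool) -0.0007 then dp [ 0.0027 -0.0015  0.2665] (world d mm [  -1.5    0.  -133.2] )
```

```bash
python3 -m crank '[{"dp":[0,0,0.06],"delta_rot":[0,0,0],"fingers":-1},{"dp":[0,0,0.07],"delta_rot":[0,0,0],"fingers":-1},{"dp":[0,0,0.07],"delta_rot":[0,0,0],"fingers":-1},{"dp":[0,0,0.045],"delta_rot":[0,0,0],"fingers":-1},{"dp":[0,0,0.02],"delta_rot":[0,0,0],"fingers":-1},{"dp":[0,0,0],"delta_rot":[0,0,0],"fingers":-1},{"dp":[0,0,0],"delta_rot":[0,0,0],"fingers":0.05},{"dp":[0,0,0],"delta_rot":[0,0,0],"fingers":0.05},{"dp":[0,0,0],"delta_rot":[0,0,0],"fingers":0.05},{"dp":[0,0,0],"delta_rot":[0,0,0],"fingers":0.05}]'
python3 -m crank '[{"dp":[0,0,-0.06],"delta_rot":[0,0,0],"fingers":0.05},{"dp":[0,0,-0.07],"delta_rot":[0,0,0],"fingers":0.05},{"dp":[0,0,-0.07],"delta_rot":[0,0,0],"fingers":0.05},{"dp":[0,0,-0.06],"delta_rot":[0,0,0],"fingers":0.05},{"dp":[0,0,0],"delta_rot":[0,0,0],"fingers":0.3}]'
python3 -c "
from h import *
to(.5761,.3639,.110,59.2)"
```

```text
t: 10.58
tcp_pos: [0.5534, 0.0508, 0.11]
tool_rot: [0.258, 0.966, 0.0, 0.002]
force: [0.2, 0.3, -0.2]
finger_gap: 0.524
gripper_force: 0.0
t: 11.0
tcp_pos: [0.5559, 0.0504, 0.2456]
tool_rot: [0.258, 0.966, 0.001, 0.007]
force: [-0.2, 0.4, 0.2]
finger_gap: 0.649
gripper_force: 0.0
t 11.0 tcp [0.5559 0.0504 0.2456] yaw 60.1 tilt 0.83 q [-0.11  0.51  1.67  0.    0.95 -1.16] | rz(tool) 0.0024 then dp [0.29   0.5576 0.2707] (world d mm [  20.2  313.5 -135.6] )
```

```bash
python3 -m crank '[{"dp":[0,0,0],"delta_rot":[0,0,0.0024],"fingers":0.3},{"dp":[0.0322,0.062,0],"delta_rot":[0,0,0],"fingers":0.3},{"dp":[0.0322,0.062,0],"delta_rot":[0,0,0],"fingers":0.3},{"dp":[0.0322,0.062,0],"delta_rot":[0,0,0],"fingers":0.3},{"dp":[0.0322,0.062,0],"delta_rot":[0,0,0],"fingers":0.3},{"dp":[0.0322,0.062,0],"delta_rot":[0,0,0],"fingers":0.3},{"dp":[0.0322,0.062,0],"delta_rot":[0,0,0],"fingers":0.3},{"dp":[0.0322,0.062,0],"delta_rot":[0,0,0],"fingers":0.3},{"dp":[0.0322,0.062,0],"delta_rot":[0,0,0],"fingers":0.3},{"dp":[0.0322,0.062,0],"delta_rot":[0,0,0],"fingers":0.3},{"dp":[0,0,0.06],"delta_rot":[0,0,0],"fingers":0.3},{"dp":[0,0,0],"delta_rot":[0,0,0],"fingers":0.3}]'
python3 -c "
from h import *
to(.5761,.3639,.110,59.2)"
```

```text
t: 12.0
tcp_pos: [0.5674, 0.3654, 0.2023]
tool_rot: [0.264, 0.964, -0.003, -0.004]
force: [-0.5, 0.1, -1.3]
finger_gap: 0.652
gripper_force: 0.0
t 12.0 tcp [0.5674 0.3654 0.2023] yaw 59.4 tilt 0.62 q [ 0.41  0.71  1.38 -0.    1.06 -0.63] | rz(tool) 0.0004 then dp [-0.0176  0.008   0.1845] (world d mm [  8.7  -1.5 -92.3] )
```

```bash
python3 -m crank '[{"dp":[-0.008,0.004,0.05],"delta_rot":[0,0,0],"fingers":0.3},{"dp":[0,0,0.05],"delta_rot":[0,0,0],"fingers":0.3},{"dp":[0,0,0],"delta_rot":[0,0,0],"fingers":0.3},{"dp":[0,0,0],"delta_rot":[0,0,0],"fingers":0.3}]'
python3 -c "
from h import *
to(.5761,.3639,.110,59.2)"
```

```text
t: 12.33
tcp_pos: [0.574, 0.3626, 0.1564]
tool_rot: [0.266, 0.964, -0.002, -0.003]
force: [0.6, 0.4, -0.6]
finger_gap: 0.651
gripper_force: 0.0
t 12.3 tcp [0.574  0.3626 0.1564] yaw 59.1 tilt 0.37 q [ 0.4   0.77  1.39 -0.    0.98 -0.63] | rz(tool) -0.0002 then dp [-0.0026  0.0048  0.0929] (world d mm [  2.1   1.3 -46.4] )
```

```bash
python3 -m crank '[{"dp":[-0.0026,0.004,0.04],"delta_rot":[0,0,0],"fingers":0.3},{"dp":[0,0,0.035],"delta_rot":[0,0,0],"fingers":0.3},{"dp":[0,0,0.018],"delta_rot":[0,0,0],"fingers":0.3},{"dp":[0,0,0],"delta_rot":[0,0,0],"fingers":0.3},{"dp":[0,0,0],"delta_rot":[0,0,0],"fingers":-1},{"dp":[0,0,0],"delta_rot":[0,0,0],"fingers":-1},{"dp":[0,0,0],"delta_rot":[0,0,0],"fingers":-1},{"dp":[0,0,0],"delta_rot":[0,0,0],"fingers":-1},{"dp":[0,0,0],"delta_rot":[0,0,0],"fingers":-1},{"dp":[0,0,0],"delta_rot":[0,0,0],"fingers":-1}]' 35
python3 -m crank '[{"dp":[0,0,-0.04],"delta_rot":[0,0,0],"fingers":-1},{"dp":[0,0,-0.06],"delta_rot":[0,0,0],"fingers":-1},{"dp":[0,0,-0.06],"delta_rot":[0,0,0],"fingers":-1},{"dp":[0,0,-0.06],"delta_rot":[0,0,0],"fingers":-1},{"dp":[0,0,-0.04],"delta_rot":[0,0,0],"fingers":-1},{"dp":[0,0,0],"delta_rot":[0,0,0],"fingers":-1}]'
python3 - <<'E'
from h import *
p,d,c=snap('top','top2'); P=cloud(c,d); ok=d>.3
m=ok&(abs(P[...,2]-.085)<.005)&(np.hypot(P[...,0]-.555,P[...,1]-.056)<.08)
q=P[m]; A=np.c_[2*q[:,:2],np.ones(len(q))]; s=np.linalg.lstsq(A,(q[:,:2]**2).sum(1),rcond=None)[0]; print('pot',s[:2],np.sqrt(s[2]+s[0]**2+s[1]**2),len(q),cv2.minEnclosingCircle((q[:,:2]*1000).astype(np.float32)))
m=ok&(P[...,2]>.02)&(P[...,2]<.06)&(np.hypot(P[...,0]-s[0],P[...,1]-s[1])<.045); print('in pot',rect(P,m))
to(.560,.066,.118,59.2)
E
```

```text
t: 13.17
tcp_pos: [0.5786, 0.3657, 0.1137]
tool_rot: [0.266, 0.964, 0.001, 0.001]
force: [0.2, 0.6, 6.3]
finger_gap: 0.317
gripper_force: 35.1
t: 13.67
tcp_pos: [0.5799, 0.3665, 0.2479]
tool_rot: [0.265, 0.964, 0.003, 0.004]
force: [1.1, 0.8, 0.9]
finger_gap: 0.315
gripper_force: 34.5
pot [0.55427886 0.05520779] 0.05949450934671103 266 ((554.6204833984375, 55.77605056762695), 62.070159912109375)
in pot (array([551.3,  51.9,  50.7,  33.1, 152.2]), np.float64(0.03), 269)
t 13.7 tcp [0.5788 0.3659 0.2451] yaw 59.2 tilt 0.37 q [ 0.4   0.67  1.33 -0.    1.14 -0.63] | rz(tool) 0.0000 then dp [-0.274  -0.5357  0.2524] (world d mm [ -18.8 -299.9 -127.1] )
```

```bash
python3 -m crank '[{"dp":[-0.0289,-0.0589,0],"delta_rot":[0,0,0],"fingers":-1},{"dp":[-0.0289,-0.0589,0],"delta_rot":[0,0,0],"fingers":-1},{"dp":[-0.0289,-0.0589,0],"delta_rot":[0,0,0],"fingers":-1},{"dp":[-0.0289,-0.0589,0],"delta_rot":[0,0,0],"fingers":-1},{"dp":[-0.0289,-0.0589,0],"delta_rot":[0,0,0],"fingers":-1},{"dp":[-0.0289,-0.0589,0],"delta_rot":[0,0,0],"fingers":-1},{"dp":[-0.0289,-0.0589,0],"delta_rot":[0,0,0],"fingers":-1},{"dp":[-0.0289,-0.0589,0],"delta_rot":[0,0,0],"fingers":-1},{"dp":[-0.0289,-0.0589,0],"delta_rot":[0,0,0],"fingers":-1},{"dp":[0,0,0],"delta_rot":[0,0,0],"fingers":-1},{"dp":[0,0,0],"delta_rot":[0,0,0],"fingers":-1}]'
python3 -c "
from h import *
to(.5547,.0717,.122,59.2)"
```

```text
t: 14.63
tcp_pos: [0.5527, 0.0695, 0.2404]
tool_rot: [0.267, 0.964, -0.0, -0.002]
force: [-0.6, 0.6, 0.5]
finger_gap: 0.318
gripper_force: 34.7
t 14.6 tcp [0.5527 0.0695 0.2404] yaw 59.0 tilt 0.20 q [-0.08  0.52  1.67  0.    0.96 -1.11] | rz(tool) -0.0006 then dp [-0.0019  0.0062  0.2368] (world d mm [   2.     2.2 -118.4] )
```

```bash
python3 -m crank '[{"dp":[-0.002,0.004,0.06],"delta_rot":[0,0,0],"fingers":-1},{"dp":[0,0,0.07],"delta_rot":[0,0,0],"fingers":-1},{"dp":[0,0,0.06],"delta_rot":[0,0,0],"fingers":-1},{"dp":[0,0,0.032],"delta_rot":[0,0,0],"fingers":-1},{"dp":[0,0,0.014],"delta_rot":[0,0,0],"fingers":-1},{"dp":[0,0,0],"delta_rot":[0,0,0],"fingers":-1},{"dp":[0,0,0],"delta_rot":[0,0,0],"fingers":0.0},{"dp":[0,0,0],"delta_rot":[0,0,0],"fingers":0.0},{"dp":[0,0,0],"delta_rot":[0,0,0],"fingers":0.0},{"dp":[0,0,0],"delta_rot":[0,0,0],"fingers":0.0}]'
python3 -m crank '[{"dp":[0,0,-0.06],"delta_rot":[0,0,0],"fingers":0.0},{"dp":[0,0,-0.07],"delta_rot":[0,0,0],"fingers":0.0},{"dp":[0,0,-0.07],"delta_rot":[0,0,-0.018],"fingers":0.0},{"dp":[0,0,-0.04],"delta_rot":[0,0,-0.018],"fingers":0.3},{"dp":[0,0,0],"delta_rot":[0,0,-0.018],"fingers":0.3},{"dp":[0,0,0],"delta_rot":[0,0,-0.018],"fingers":0.3},{"dp":[0,0,0],"delta_rot":[0,0,-0.018],"fingers":0.3},{"dp":[0,0,0],"delta_rot":[0,0,-0.018],"fingers":0.3},{"dp":[0,0,0],"delta_rot":[0,0,0],"fingers":0.3}]'
python3 -c "
from h import *
to(.5242,-.3139,.25,98)"
```

```text
t: 15.47
tcp_pos: [0.5562, 0.0723, 0.1252]
tool_rot: [0.266, 0.964, 0.0, 0.001]
force: [0.7, -0.3, 0.5]
finger_gap: 0.501
gripper_force: 0.0
t: 16.22
tcp_pos: [0.5555, 0.0722, 0.2449]
tool_rot: [-0.071, 0.997, -0.0, 0.001]
force: [0.2, -0.7, -0.3]
finger_gap: 0.646
gripper_force: 0.0
t 16.2 tcp [0.5555 0.0722 0.2449] yaw 98.2 tilt 0.09 q [-0.07  0.52  1.66 -0.    0.97 -1.78] | rz(tool) 0.0005 then dp [ 0.1694 -0.756  -0.0101] (world d mm [ -31.3 -386.1    5.1] )
```

```bash
python3 -m crank '[{"dp":[0.0169,-0.0756,0],"delta_rot":[0,0,0],"fingers":0.3},{"dp":[0.0169,-0.0756,0],"delta_rot":[0,0,0],"fingers":0.3},{"dp":[0.0169,-0.0756,0],"delta_rot":[0,0,0],"fingers":0.3},{"dp":[0.0169,-0.0756,0],"delta_rot":[0,0,0],"fingers":0.3},{"dp":[0.0169,-0.0756,0],"delta_rot":[0,0,0],"fingers":0.3},{"dp":[0.0169,-0.0756,0],"delta_rot":[0,0,0],"fingers":0.3},{"dp":[0.0169,-0.0756,0],"delta_rot":[0,0,0],"fingers":0.3},{"dp":[0.0169,-0.0756,0],"delta_rot":[0,0,0],"fingers":0.3},{"dp":[0.0169,-0.0756,0],"delta_rot":[0,0,0],"fingers":0.3},{"dp":[0.0169,-0.0756,0],"delta_rot":[0,0,0],"fingers":0.3},{"dp":[0,0,0],"delta_rot":[0,0,0],"fingers":0.3},{"dp":[0,0,0],"delta_rot":[0,0,0],"fingers":0.3}]'
python3 - <<'E'
from h import *
p,d,c=snap('wrist','w3'); P=cloud(c,d); ok=d>.1
m=ok&(P[...,2]>.036)&(P[...,2]<.05)&(abs(P[...,0]-.525)<.04)&(abs(P[...,1]+.315)<.04); print('knob',rect(P,m))
m=ok&(P[...,2]>.027)&(P[...,2]<.05)&(abs(P[...,0]-.445)<.03)&(abs(P[...,1]+.32)<.04); print('fin',rect(P,m))
p,d,c=snap('top','top3'); P=cloud(c,d); ok=d>.3
a=cv2.resize(p[195:275,245:325],None,fx=6,fy=6,interpolation=cv2.INTER_CUBIC); cv2.imwrite('pics/pot.png',a[...,::-1])
m=ok&(np.hypot(P[...,0]-.5545,P[...,1]-.0557)<.046); q=P[m]; print('pot z pct',np.percentile(q[:,2],[5,50,95,99]).round(4))
to(.5242,-.3139,.112,98)
E
```

```text
t: 17.22
tcp_pos: [0.5245, -0.3165, 0.2443]
tool_rot: [-0.067, 0.998, -0.0, 0.001]
force: [-0.4, 0.6, 0.1]
finger_gap: 0.648
gripper_force: 0.0
knob (array([ 524.4, -314.3,   23.9,   23.5,   98.3]), np.float64(0.0417), 1016)
fin (array([ 443.9, -326.3,   31.7,    7.7,    7.9]), np.float64(0.0378), 566)
pot z pct [0.0011 0.024  0.0341 0.0365]
t 17.3 tcp [ 0.5245 -0.3133  0.2439] yaw 98.0 tilt 0.07 q [-0.72  0.58  1.53  0.    1.04 -2.43] | rz(tool) -0.0001 then dp [ 0.0006 -0.0015  0.2639] (world d mm [  -0.3   -0.6 -131.9] )
```

View pics/pot.png

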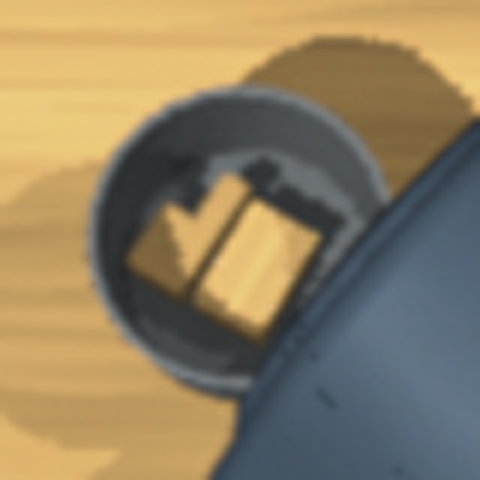

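The enlarged top view shows both offcuts lying flat side by side in the pot: notched at (190,235), block at (260,270). Now the lid's knob, at (0.5244, -0.3143) with yaw 8.1°.

```bash
python3 -m crank '[{"dp":[0,-0.001,0.06],"delta_rot":[0,0,0],"fingers":0.2},{"dp":[0,-0.001,0.07],"delta_rot":[0,0,0],"fingers":0.2},{"dp":[0,0,0.07],"delta_rot":[0,0,0],"fingers":0.2},{"dp":[0,0,0.05],"delta_rot":[0,0,0],"fingers":0.1},{"dp":[0,0,0.025],"delta_rot":[0,0,0],"fingers":0.1},{"dp":[0,0,0.012],"delta_rot":[0,0,0],"fingers":0.1},{"dp":[0,0,0],"delta_rot":[0,0,0],"fingers":0.1},{"dp":[0,0,0],"delta_rot":[0,0,0],"fingers":0.1}]' 70
python3 -c "
from h import *
to(.5244,-.3143,.100,98.1)"
```

```text
t: 17.98
tcp_pos: [0.5259, -0.3147, 0.1015]
tool_rot: [-0.071, 0.997, -0.001, 0.001]
force: [0.2, -0.1, -0.3]
finger_gap: 0.554
gripper_force: 0.0
t 18.0 tcp [ 0.5259 -0.3147  0.1015] yaw 98.1 tilt 0.11 q [-0.72  0.79  1.6   0.    0.75 -2.43] | rz(tool) 0.0000 then dp [0.0028 0.0013 0.0031] (world d mm [-1.5  0.4 -1.5] )
```

```bash
python3 -m crank '[{"dp":[0.002,0,0],"delta_rot":[0,0,0],"fingers":-1},{"dp":[0,0,0],"delta_rot":[0,0,0],"fingers":-1},{"dp":[0,0,0],"delta_rot":[0,0,0],"fingers":-1},{"dp":[0,0,0],"delta_rot":[0,0,0],"fingers":-1},{"dp":[0,0,0],"delta_rot":[0,0,0],"fingers":-1},{"dp":[0,0,0],"delta_rot":[0,0,0],"fingers":-1},{"dp":[0,0,0],"delta_rot":[0,0,0],"fingers":-1}]' 70
python3 -m crank '[{"dp":[0,0,-0.02],"delta_rot":[0,0,0],"fingers":-1},{"dp":[0,0,-0.04],"delta_rot":[0,0,0],"fingers":-1},{"dp":[0,0,-0.06],"delta_rot":[0,0,0],"fingers":-1},{"dp":[0,0,-0.06],"delta_rot":[0,0,0],"fingers":-1},{"dp":[0,0,-0.06],"delta_rot":[0,0,0],"fingers":-1},{"dp":[0,0,-0.04],"delta_rot":[0,0,0],"fingers":-1},{"dp":[0,0,0],"delta_rot":[0,0,0],"fingers":-1},{"dp":[0,0,0],"delta_rot":[0,0,0],"fingers":-1}]'
python3 - <<'E'
from h import *
s=manip.sense(); p,d,c=snap('wrist','w4'); P=cloud(c,d); ok=d>.1
M=R.from_quat(s['tool_rot']).as_matrix(); T=(P-s['tcp_pos'])@M
m=ok&(abs(T[...,2]-.100)<.06)&(np.hypot(T[...,0],T[...,1])<.11)
q=P[m]; print('z pct',np.percentile(q[:,2]-s['tcp_pos'][2],[1,10,50,90,99]).round(4),len(q))
to(.5545,.0556,.26,98.1); print(s['force'])
E
```

```text
t: 18.57
tcp_pos: [0.5247, -0.3156, 0.1025]
tool_rot: [-0.07, 0.998, -0.001, 0.001]
force: [0.4, 1.2, 7.0]
finger_gap: 0.258
gripper_force: 71.1
t: 19.23
tcp_pos: [0.5243, -0.3153, 0.2421]
tool_rot: [-0.07, 0.998, -0.001, 0.001]
force: [-0.3, 0.7, -2.9]
finger_gap: 0.255
gripper_force: 70.2
z pct [-0.0901 -0.0894 -0.0885 -0.0627 -0.0445] 58031
t 19.3 tcp [ 0.5236 -0.3146  0.2405] yaw 98.1 tilt 0.02 q [-0.72  0.58  1.53 -0.    1.03 -2.44] | rz(tool) -0.0001 then dp [-0.1656  0.7244 -0.0389] (world d mm [ 30.9 370.2  19.5] )
[-0.26861763  0.71406999 -2.87009715]
```

View pics/w4.png

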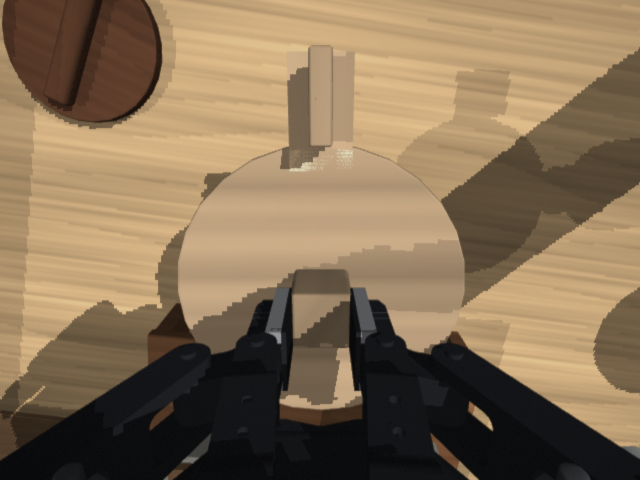

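The lid hangs level from its knob (320,300), with the fin at (320,95). I'll carry it over the pot.

```bash
python3 -m crank '[{"dp":[-0.009,0.04,-0.015],"delta_rot":[0,0,0],"fingers":-1},{"dp":[-0.0166,0.0724,-0.015],"delta_rot":[0,0,0],"fingers":-1},{"dp":[-0.0166,0.0724,0],"delta_rot":[0,0,0],"fingers":-1},{"dp":[-0.0166,0.0724,0],"delta_rot":[0,0,0],"fingers":-1},{"dp":[-0.0166,0.0724,0],"delta_rot":[0,0,0],"fingers":-1},{"dp":[-0.0166,0.0724,0],"delta_rot":[0,0,0],"fingers":-1},{"dp":[-0.0166,0.0724,0],"delta_rot":[0,0,0],"fingers":-1},{"dp":[-0.0166,0.0724,0],"delta_rot":[0,0,0],"fingers":-1},{"dp":[-0.0166,0.0724,0],"delta_rot":[0,0,0],"fingers":-1},{"dp":[-0.0166,0.0724,0],"delta_rot":[0,0,0],"fingers":-1},{"dp":[-0.007,0.033,0],"delta_rot":[0,0,0],"fingers":-1},{"dp":[0,0,0],"delta_rot":[0,0,0],"fingers":-1}]'
python3 -m crank '[{"dp":[0,0,0],"delta_rot":[0,0,0],"fingers":-1},{"dp":[0,0,0],"delta_rot":[0,0,0],"fingers":-1}]'
python3 - <<'E'
from h import *
s=manip.sense(); p,d,c=snap('wrist','w5'); P=cloud(c,d); ok=d>.1
M=R.from_quat(s['tool_rot']).as_matrix(); T=(P-s['tcp_pos'])@M
m=ok&(abs(T[...,2]-.0885)<.004)&(np.hypot(T[...,0],T[...,1])<.105)&(T[...,0]>.015); q=P[m]
A=np.c_[q[:,:2]-q[:,:2].mean(0),np.ones(len(q))]; s1=np.linalg.lstsq(A,q[:,2],rcond=None)[0]; print('lid slope',s1,len(q),'lid origin z',s1[2]-.014)
m=ok&(T[...,2]<.072)&(T[...,2]>.056)&(T[...,0]>.06)&(T[...,0]<.105)&(abs(T[...,1])<.02)
print('fin in tool',rect(T,m))
m=ok&(abs(T[...,2]-.0885)<.004)&(T[...,0]>.015)&(T[...,0]<.066)
t=T[m]; 
pts=[]
for x in np.arange(.02,.06,.002):
    k=t[abs(t[:,0]-x)<.001]
    if len(k)>20: pts+= [(x,k[:,1].min()),(x,k[:,1].max())]
pts=np.array(pts); A=np.c_[2*pts,np.ones(len(pts))]; f=np.linalg.lstsq(A,(pts**2).sum(1),rcond=None)[0]; print('disc centre in tool',f[:2],np.sqrt(f[2]+f[0]**2+f[1]**2))
p,d,c=snap('scene','s5')
to(.5545,.0556,.1795,98.1)
E
```

```text
t: 20.28
tcp_pos: [0.5534, 0.0593, 0.2533]
tool_rot: [-0.073, 0.997, 0.001, -0.002]
force: [0.2, -0.2, -2.7]
finger_gap: 0.254
gripper_force: 70.1
t: 20.45
tcp_pos: [0.5544, 0.0547, 0.2541]
tool_rot: [-0.07, 0.998, -0.0, -0.001]
force: [0.4, -0.0, -1.8]
finger_gap: 0.253
gripper_force: 70.1
lid slope [-0.00502837  0.00061872  0.16563886] 29233 lid origin z 0.15163886063335597
fin in tool (array([ 81.7,   0.6,  31.9,   8. , 179.6]), np.float64(0.0646), 2399)
disc centre in tool [0.00102289 0.00073291] 0.0651882790738616
t 20.6 tcp [0.5548 0.054  0.2547] yaw 98.0 tilt 0.09 q [-0.1   0.5   1.65 -0.    0.99 -1.81] | rz(tool) -0.0003 then dp [-1.000e-04  3.200e-03  1.503e-01] (world d mm [ -0.3   1.6 -75.2] )
```

```bash
python3 -m crank '[{"dp":[0,0.0015,0.03],"delta_rot":[0,0,0],"fingers":-1},{"dp":[0,0.0007,0.04],"delta_rot":[0,0,0],"fingers":-1},{"dp":[0,0,0.03],"delta_rot":[0,0,0],"fingers":-1},{"dp":[0,0,0.02],"delta_rot":[0,0,0],"fingers":-1},{"dp":[0,0,0],"delta_rot":[0,0,0],"fingers":-1},{"dp":[0,0,0],"delta_rot":[0,0,0],"fingers":-1}]'
python3 -m crank '[{"dp":[0,0,0.01],"delta_rot":[0,0,0],"fingers":-1},{"dp":[0,0,0.008],"delta_rot":[0,0,0],"fingers":-1},{"dp":[0,0,0.006],"delta_rot":[0,0,0],"fingers":-1},{"dp":[0,0,0],"delta_rot":[0,0,0],"fingers":-1},{"dp":[0,0,0],"delta_rot":[0,0,0],"fingers":-1}]'
python3 -c "
from h import *
to(.5545,.0556,.1795,98.1)"
```

```text
t: 21.05
tcp_pos: [0.5549, 0.0556, 0.1951]
tool_rot: [-0.07, 0.998, 0.0, -0.001]
force: [0.6, -0.2, -1.2]
finger_gap: 0.261
gripper_force: 70.1
t: 21.47
tcp_pos: [0.5549, 0.0565, 0.1835]
tool_rot: [-0.07, 0.998, -0.0, 0.0]
force: [-1.1, -0.8, -1.3]
finger_gap: 0.259
gripper_force: 70.1
t 21.5 tcp [0.5549 0.0565 0.1835] yaw 98.1 tilt 0.00 q [-0.1   0.61  1.71  0.    0.83 -1.81] | rz(tool) -0.0000 then dp [ 0.001  -0.0016  0.0079] (world d mm [-0.4 -0.9 -4. ] )
```

Plug is about 4 mm inside the rim with no contact force. Last few millimetres:

```bash
python3 -m crank '[{"dp":[0,-0.001,0.003],"delta_rot":[0,0,0],"fingers":-1},{"dp":[0,0,0.003],"delta_rot":[0,0,0],"fingers":-1},{"dp":[0,0,0.002],"delta_rot":[0,0,0],"fingers":-1},{"dp":[0,0,0.001],"delta_rot":[0,0,0],"fingers":-1},{"dp":[0,0,0],"delta_rot":[0,0,0],"fingers":-1},{"dp":[0,0,0],"delta_rot":[0,0,0],"fingers":-1}]'
python3 -c "
from h import *
to(.5545,.0556,.1795,98.1)"
```

```text
t: 21.97
tcp_pos: [0.555, 0.056, 0.1798]
tool_rot: [-0.071, 0.998, -0.0, 0.0]
force: [-1.3, -0.3, 5.5]
finger_gap: 0.261
gripper_force: 71.0
t 22.0 tcp [0.555  0.056  0.1798] yaw 98.1 tilt 0.04 q [-0.1   0.61  1.71 -0.    0.82 -1.81] | rz(tool) -0.0000 then dp [ 0.0012 -0.0006  0.0005] (world d mm [-0.5 -0.4 -0.3] )
```

```bash
python3 -m crank '[{"dp":[0,0,0],"delta_rot":[0,0,0],"fingers":0.3},{"dp":[0,0,0],"delta_rot":[0,0,0],"fingers":0.3},{"dp":[0,0,0],"delta_rot":[0,0,0],"fingers":0.3},{"dp":[0,0,0],"delta_rot":[0,0,0],"fingers":0.3},{"dp":[0,0,-0.03],"delta_rot":[0,0,0],"fingers":0.3},{"dp":[0,0,-0.06],"delta_rot":[0,0,0],"fingers":0.3},{"dp":[0,0,-0.06],"delta_rot":[0,0,0],"fingers":0.3},{"dp":[0,0,-0.06],"delta_rot":[0,0,0],"fingers":0.3},{"dp":[0,0,-0.04],"delta_rot":[0,0,0],"fingers":0.3},{"dp":[0,0,0],"delta_rot":[0,0,0],"fingers":0.3},{"dp":[0,0,0],"delta_rot":[0,0,0],"fingers":0.3}]'
python3 - <<'E'
from h import *
p,d,c=snap('wrist','w6'); P=cloud(c,d); ok=d>.1
m=ok&(abs(P[...,2]-.091)<.006)&(np.hypot(P[...,0]-.555,P[...,1]-.056)<.064); q=P[m]
A=np.c_[q[:,:2]-[.555,.056],np.ones(len(q))]; print('lid plane',np.linalg.lstsq(A,q[:,2],rcond=None)[0].round(4),len(q),'(home top z .091)')
m=ok&(P[...,2]>.112)&(P[...,2]<.13)&(np.hypot(P[...,0]-.555,P[...,1]-.056)<.03); print('knob',rect(P,m))
to(.5545,.0556,.3,98.1)
E
```

```text
t: 22.88
tcp_pos: [0.5554, 0.0559, 0.305]
tool_rot: [-0.07, 0.998, -0.0, 0.001]
force: [-0.3, -0.1, -0.3]
finger_gap: 0.651
gripper_force: 0.0
lid plane [-0.0005 -0.0009  0.0911] 19683 (home top z .091)
knob (array([554.9,  56.5,  24.1,  24. ,   7.9]), np.float64(0.1189), 1161)
t 22.9 tcp [0.5546 0.0559 0.3036] yaw 98.1 tilt 0.02 q [-0.1   0.44  1.6   0.    1.1  -1.81] | rz(tool) -0.0001 then dp [ 0.0002 -0.0006  0.0073] (world d mm [-0.1 -0.3 -3.6] )
```

View pics/w6.png

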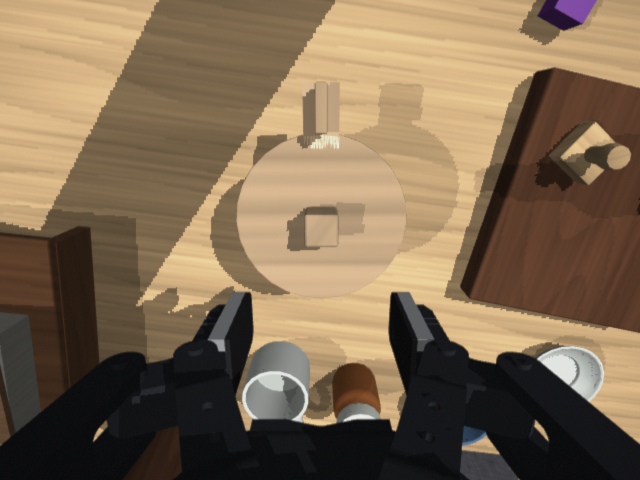

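The lid sits centred and level on the pot: disc at (322,215), knob at (321,230), top at 91.1 mm with a slope under 0.001. The stamp, mug and jar are upright. Handing in.

```bash
python3 -c "
from station import manip
print(manip.sign_off())"
```

```text
the job is handed in; nothing more can be done
None
```

I handed the job in at about 23 s of the 72 s allowed: the lid was drawn out and let go flat on the desk, both offcuts are in the pot, and the lid sits centred and level on it; no verdict came back from the judge.

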